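Pack soil sample jars into the carrying case, shut it and lock it

TASK

Get the soil samples ready for transport: first slide the orange lock grip of the black carrying case all the way back to its open stop (green mark), then stand every red-capped jar that is on the table upright in a foam cell of the case, one per cell. Then press the hinged lid fully shut past its detent, and only then slide the lock grip all the way home to its locked stop (red mark), without disturbing the marker, the wash bottle or the scoop.

Things in the scene. Friction and masses are not known exactly. Their poses are not given: they have to be found in the camera images.
- case: black open-topped carrying case, fixed; 268 mm (x) by 188 mm (y), walls 6 mm thick, 46 mm high. Origin: centre of its underside. Lid hinged along its -y rim, away from the jars; on its +y side a deck (y 94 to 162 mm), 40 mm high, carries the lock. Inside, foam dividers 4 mm thick, tops 36 mm above the table, make 3 by 2 cells 80 mm square. Lid and lock move with it.
- cell0 (a point): centre of the floor of foam cell 0 of the case (6 mm above the table): at case x -84 mm, y -42 mm. Axes as the case's
- cell1 (a point): centre of the floor of foam cell 1 of the case (6 mm above the table): at case x 0 mm, y -42 mm. Axes as the case's
- cell2 (a point): centre of the floor of foam cell 2 of the case (6 mm above the table): at case x 84 mm, y -42 mm. Axes as the case's
- cell3 (a point): centre of the floor of foam cell 3 of the case (6 mm above the table): at case x -84 mm, y 42 mm. Axes as the case's
- cell4 (a point): centre of the floor of foam cell 4 of the case (6 mm above the table): at case x 0 mm, y 42 mm. Axes as the case's
- cell5 (a point): centre of the floor of foam cell 5 of the case (6 mm above the table): at case x 84 mm, y 42 mm. Axes as the case's
- lid (a joint): lid angle in rad: 0 shut, 1.75 to 1.95 at the start (open, leaning back past upright), 2.0 its stop. Stiff hinge: stays where left, 1 to 5 N at the free edge moves it. A sprung detent stops it at about 0.07; from there about 15 N down near the free edge (more nearer the hinge) snaps it to 0. The lock bolt blocks the lid while the lock joint is above 0.035.
- lid_press (a point): point on the lid's outer (top) face, on its middle line, 168 mm from the hinge and 20 mm from the free edge; z axis: outward normal of that face, y axis: from hinge to free edge. The lid is a black shell 268 by 188 mm, 40 mm deep; its outer face lies 40 mm from the hinge plane. Shut, its top is 88 mm above the table.
- lid_hinge (a point): middle of the lid's hinge line (48 mm above the table, case y -94 mm); x axis along the hinge and along the case's x, y and z axes turn with the lid
- lock (a joint): position of the lock slide in m: 0 at its open stop (green mark, towards -x of the case), 0.10 at its locked stop (red mark, towards +x of the case); it starts somewhere at 0.045 or more. Sliding friction about 2 N, stays where it is left. At the locked end its steel bolt lies over a lug on the lid.
- lock_top (a point): centre of the top of the orange lock grip, 82 mm above the table, 42 mm above the deck. The grip is an upright block 20 mm (case x, the way it slides) by 30 mm (case y) by 36 mm high, at case y 132 mm. A steel bolt juts from it towards the lid, 16 to 22 mm above the deck (case y 98 to 114 mm), from 10 mm behind to 40 mm ahead of its centre.
- jar0: clear soil sample jar with a red cap, a plain upright cylinder 52 mm in diameter and 66 mm high, weight low down, about 0.16 kg, standing on the table. Origin: centre of its underside, z up along its axis. May be absent
- jar1: clear soil sample jar with a red cap, a plain upright cylinder 52 mm in diameter and 66 mm high, weight low down, about 0.16 kg, standing on the table. Origin: centre of its underside, z up along its axis. May be absent
- jar2: clear soil sample jar with a red cap, a plain upright cylinder 52 mm in diameter and 66 mm high, weight low down, about 0.16 kg, standing on the table. Origin: centre of its underside, z up along its axis. May be absent
- jar3: clear soil sample jar with a red cap, a plain upright cylinder 52 mm in diameter and 66 mm high, weight low down, about 0.16 kg, standing on the table. Origin: centre of its underside, z up along its axis. May be absent
- jar4: clear soil sample jar with a red cap, a plain upright cylinder 52 mm in diameter and 66 mm high, weight low down, about 0.16 kg, standing on the table. Origin: centre of its underside, z up along its axis. May be absent
- marker: black and white marker pen, 130 mm long and 12 mm thick, lying on the clipboard; a bystander. Origin: centre of its underside
- washbottle: white wash bottle with a blue cap, 64 mm in diameter and 170 mm high; a bystander. Origin: centre of its underside
- scoop: steel scoop spoon, 180 mm long, lying on the table; a bystander. Origin near its middle, underneath
- clipboard: wooden clipboard 160 by 230 mm, 5 mm thick, fixed to the table. Origin: centre of its underside
Not all that is in view belongs to the job. What is shaped like the jar1 but turquoise is not meant.

How it is judged:
By the outcome, as a careful person would: the job done as asked, in the order asked, and still so for the second after the job is handed in, with the robot touching nothing.
Of jar0, jar1, jar2, jar3, jar4 only 3 to 5 are there at a start; the rules pass over those that are not, and their reading is None.
At some moment in a run one of jar0, jar1, jar2, jar3, jar4 may be knocked a few centimetres aside while the robot is not near it.
It also fails if it takes over 210 s, if anything falls off the work surface, if the arm or the gripper's body presses on something with over 40 N, if the wrist force passes 120 N, or if a joint passes its speed limit or range.

ROBOT

A 6-joint arm with a two-finger parallel gripper is mounted at the origin on the work surface. World frame = base frame: x ahead of the robot, y to its left, z up, the work surface at z = 0. Lengths are in m, angles in rad, forces in N, time in s.
With the tool pointing down it reaches from about 0.325 to 0.75 m from the base axis. Payload 7.6 kg.
Tool frame: the origin (TCP) lies at the very end of the fingers, on their centre line; the grasp point (between the pads) lies 19 mm behind it; z points along the fingers, y is the line along which they close (so a half turn about z gives the same grasp; the last joint's range is limited). The gripper opens to 85 mm and grips with 20 to 120 N. Pads are 22 mm wide; open, the fingers measure 114 mm over their backs; the gripper's body (76 mm by 85 mm) begins 54 mm behind the grasp point. The pads swing forward as they close: fully open they stand 13 mm farther back than shut.
Start: joints at [-1.373, 0.052, 1.401, -0, 1.689, -0.07], TCP at [0.139, -0.506, 0.231] pointing down, gripper open.
Joint ranges: [-2.9, 2.9], [-0.91, 2.17], [0.12, 2.37], [-1.06, 4.2], [0.26, 2.73], [-2.93, 2.93]. Speed limits (rad/s): [2.57, 2.57, 3.01, 3.14, 3.14, 3.14].

INTERFACE

Orientations are given as a unit quaternion [x, y, z, w].
In Python, from cell import ctrl gives the robot as it stands.
- The arm moves only by the tool send_rows, never from a script. Its argument "series" is a list that holds one entry, the list of rows, each a list of 7 numbers: the shift along the tool's x, y, z in units of 1000 mm (1.0 is 1000 mm), then the turn, a rotation vector about the tool's x, y, z in units of 90 degrees (1.0 is 90 degrees), then the opening, from 0 (shut) to 1 (fully open). In form: [[[dx, dy, dz, rx, ry, rz, claw], ...]]. A call has 1 to 12 rows; each row is the pose to reach, as a shift and turn from the pose commanded when the call began, along the tool's axes at that moment; what a row does not reach only later rows make up. A row lasts 1/10 s, in which the tool goes at most 50 mm and 8.59 degrees, less where a joint would pass 70% of its speed; a pose out of reach is approached as far as the arm can. A call with a number of a shift or a turn outside -1 to 1 is refused whole. A call with a gripper value outside its range is refused whole. The fingers move at their own pace and stop on an object; the grip force is fixed at half the most. Time passes only in rows, so rows that repeat a pose let the fingers close. It gives the time, the measured TCP pose, the force, the opening and the grip force at its end, in the units of the state.
- ctrl.get_obs(): the state, without advancing time (a new reading comes with each control period).
- ctrl.snapshot(name): name is "scene" or "top" or "wrist"; returns the picture (480x640x3 uint8, red, green, blue); there is no depth.
- ctrl.get_calibration(name): a dict with "K" (3x3 intrinsics, pixels), "D" ([k1, k2, p1, p2, k3] as OpenCV has them; the pictures are not rectified), "pose" (4x4, takes a point from camera to world coordinates); the wrist camera has in their place "tool_from_camera" (4x4, takes a point from camera to tool coordinates, whose origin is the TCP and whose axes are the flange's). Camera axes: x right, y up, looking along -z (the intrinsics and any distortion apply to the point x, -y, -z); pixel columns grow to the right and rows downward; lengths in m; the calibration is good to about 2 mm. A picture is of the moment at which its call begins: read the wrist's pose just before it. get_calibration takes no time and is no camera call.
- ctrl.finish_job(): hands the job in; it is judged then, once.
The state is a dict: "clock": time; "joints": joint angles; "joint_vel": joint speeds; "joint_torque": joint torques, N m; "position": TCP position; "tool_rot": TCP orientation; "contact_force": force on the tool from outside, world axes, zero at the start; "moment": the same for the moment, N m; "gripper_width": finger opening in m; "gripper_force": force on a finger pad.
Only numpy, scipy, OpenCV 4.12 (cv2) and the standard library are available. Lean on these libraries where they do the work, as an engineer would, in place of code of your own. Each camera call takes 0.05 s, during which the arm holds its last target. There are 200 camera calls.

## Working session

There is one attempt and no reset: what is moved stays moved. The work goes in short steps, Python scripts to look and compute and a tool call to move; the robot and the scene stay as the last step left them, time stands still between calls to the robot, and variables do not carry over. Pictures are saved under pics/ and viewed, at most 14 in all, crops included, and the job is handed in when it is done.

Besides the shell and the picture viewer there is one more tool, called after "Request:" in YAML: its name, and indented under it one key for each argument. send_rows: Moves the arm, as the interface text tells. Its arguments: {"type":"object","properties":{"series":{"type":"array","items":{"type":"array","items":{"type":"array","items":{"type":"number","minimum":-1,"maximum":1}}}}},"required":["series"]}

```bash
ls; mkdir -p pics; cat > h.py <<'E'
import numpy as np, cv2, json
from cell import ctrl
from scipy.spatial.transform import Rotation as R
def snap(n,f=None):
    im=ctrl.snapshot(n)
    if f: cv2.imwrite('pics/'+f,cv2.cvtColor(im,cv2.COLOR_RGB2BGR))
    return im
def campose(n,o=None):
    c=ctrl.get_calibration(n)
    if 'pose' in c: T=np.array(c['pose'])
    else:
        o=o or ctrl.get_obs(); W=np.eye(4); W[:3,:3]=R.from_quat(o['tool_rot']).as_matrix(); W[:3,3]=o['position']
        T=W@np.array(c['tool_from_camera'])
    return np.array(c['K'],float),np.array(c['D'],float),T
def ray(n,uv,o=None):
    K,D,T=campose(n,o); p=cv2.undistortPoints(np.array(uv,float).reshape(-1,1,2),K,D).reshape(-1,2)
    d=np.c_[p[:,0],-p[:,1],-np.ones(len(p))]@T[:3,:3].T
    return T[:3,3],d
def onplane(n,uv,z,o=None):
    c,d=ray(n,uv,o); return c+d*((z-c[2])/d[:,2])[:,None]
def proj(n,P,o=None):
    K,D,T=campose(n,o); P=np.atleast_2d(P).astype(float); q=(P-T[:3,3])@T[:3,:3]; q=q*[1,-1,-1]
    return cv2.projectPoints(q,np.zeros(3),np.zeros(3),K,D)[0].reshape(-1,2)
def tri(rays):
    A=np.zeros((3,3));b=np.zeros(3);L=[]
    for c,d in rays:
        d=d/np.linalg.norm(d);M=np.eye(3)-np.outer(d,d);A+=M;b+=M@c
    x=np.linalg.solve(A,b)
    for c,d in rays:
        d=d/np.linalg.norm(d);L.append(np.linalg.norm((np.eye(3)-np.outer(d,d))@(x-c)))
    return x,max(L)
def blobs(im,lo,hi,amin=60):
    h=cv2.cvtColor(im,cv2.COLOR_RGB2HSV); m=cv2.inRange(h,np.array(lo),np.array(hi))
    n,l,s,c=cv2.connectedComponentsWithStats(m); 
    return m,[(c[i].round(1).tolist(),s[i].tolist()) for i in range(1,n) if s[i][4]>=amin]
def togo(p,yaw=None):
    "shift in tool axes (m) to world TCP p; yaw: turn about tool z (units of 90deg) so tool y is along world angle yaw"
    o=ctrl.get_obs(); Rm=R.from_quat(o['tool_rot']).as_matrix(); s=Rm.T@(np.array(p)-o['position'])
    return s.round(4)
E
python3 - <<'E'
from h import *
for n in('scene','top','wrist'):
    snap(n,n+'0.png'); print(n,campose(n)[2].round(3).tolist(),ctrl.get_calibration(n)['D'])
o=ctrl.get_obs(); print(o); print(R.from_quat(o['tool_rot']).as_matrix().round(3))
E
```

```text
pics
scene [[0.64, -0.561, 0.525, 1.045], [0.768, 0.456, -0.449, -0.398], [0.012, 0.69, 0.723, 0.853], [0.0, 0.0, 0.0, 1.0]] [-0.01163034  0.          0.          0.          0.        ]
top [[0.002, 0.993, -0.114, 0.369], [-1.0, 0.001, -0.006, 0.067], [-0.005, 0.114, 0.993, 1.058], [0.0, 0.0, 0.0, 1.0]] [0.04790344 0.         0.         0.         0.        ]
wrist [[0.265, 0.912, 0.313, 0.22], [-0.964, 0.251, 0.086, -0.485], [0.0, -0.324, 0.946, 0.373], [0.0, 0.0, 0.0, 1.0]] [0.02588393 0.         0.         0.         0.        ]
{'clock': 0.15, 'joints': array([-1.37327148e+00,  5.27228823e-02,  1.40147652e+00,  1.65329318e-05,
        1.68858788e+00, -7.02905514e-02]), 'joint_vel': array([ 0.0002003 , -0.00312637, -0.00215655, -0.00083243, -0.00169914,
       -0.00056345]), 'joint_torque': array([-3.61740649e-04, -3.81952715e+01, -3.60423768e+01, -1.62922520e-04,
        4.66042155e-03, -2.31404357e-05]), 'position': array([ 0.1389168 , -0.5060616 ,  0.23065734]), 'tool_rot': array([ 9.91047447e-01,  1.33508805e-01, -2.97806775e-05, -5.96628338e-04]), 'contact_force': array([ 0.42207471, -0.76683421,  0.30840452]), 'moment': array([ 0.04667515, -0.03418386, -0.01332666]), 'gripper_force': 0.0, 'gripper_width': 0.08536903540446827}
[[ 0.964  0.265 -0.   ]
 [ 0.265 -0.964  0.001]
 [ 0.    -0.001 -1.   ]]
```

View pics/top0.png

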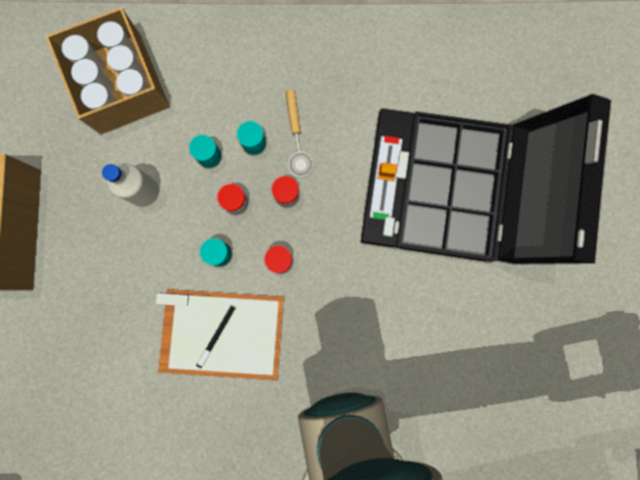

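View pics/scene0.png

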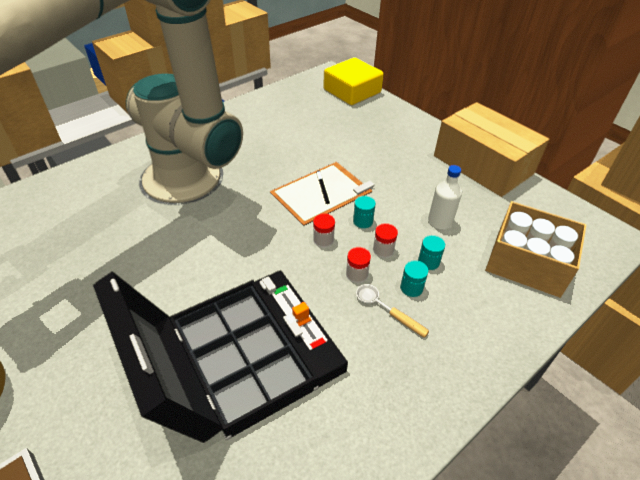

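The top view shows three red-capped jars at (231,197), (285,190) and (279,259). Turquoise look-alikes stand at (204,150), (251,137) and (215,252), so they are not meant. The case is at (440,185) with its lid leaning right and the orange grip at (388,172). The green mark is at (380,215) and the red mark at (391,140). In the scene view the red caps are at (324,223), (386,233) and (358,258).

I'll enlarge these to confirm the jars and measure them.

```bash
python3 - <<'E'
from h import *
t=cv2.imread('pics/top0.png');s=cv2.imread('pics/scene0.png')
a=cv2.resize(t[90:270,180:520],(800,424),interpolation=cv2.INTER_CUBIC)
cv2.imwrite('pics/c1.png',a)
b=cv2.resize(s[200:440,90:490],(800,480),interpolation=cv2.INTER_CUBIC); cv2.imwrite('pics/c2.png',b)
for n,im in(('top',t),('scene',s)):
    im=im[:,:,::-1].copy()
    for c,lo,hi in(('red',(0,190,120),(4,255,255)),('orange',(8,180,120),(19,255,255)),('green',(50,150,60),(75,255,255)),('teal',(80,150,60),(95,255,255))):
        m,bl=blobs(im,lo,hi,25); print(n,c,[x for x in bl if x[1][4]<1000])
E
```

```text
top red [([391.1, 139.1], [385, 136, 13, 7, 67]), ([284.9, 189.5], [272, 177, 26, 26, 531]), ([230.9, 197.2], [218, 185, 27, 26, 535]), ([277.9, 259.0], [265, 246, 27, 26, 531])]
top orange [([386.2, 172.4], [379, 163, 17, 17, 143]), ([240.4, 295.7], [227, 295, 27, 3, 28]), ([167.1, 369.5], [160, 366, 19, 6, 31]), ([240.2, 375.2], [226, 374, 28, 3, 32])]
top green [([379.1, 215.9], [374, 213, 13, 7, 56])]
top teal [([251.1, 137.0], [237, 121, 28, 33, 687]), ([204.5, 150.4], [190, 135, 31, 32, 705]), ([214.6, 252.0], [200, 238, 31, 28, 643])]
scene red [([323.8, 222.9], [313, 214, 22, 19, 328]), ([385.8, 233.1], [376, 224, 21, 20, 337]), ([358.5, 257.7], [348, 248, 23, 21, 382]), ([317.7, 342.9], [311, 338, 15, 11, 75])]
scene orange [([347.2, 173.4], [334, 163, 27, 22, 92]), ([291.8, 210.0], [271, 191, 44, 34, 133]), ([364.8, 192.5], [357, 190, 14, 7, 27]), ([338.4, 205.9], [322, 197, 34, 17, 76]), ([301.9, 315.3], [292, 302, 19, 24, 208])]
scene green [([280.4, 288.8], [275, 285, 12, 9, 56])]
scene teal [([363.8, 211.4], [354, 196, 21, 32, 560])]
```

View pics/c1.png

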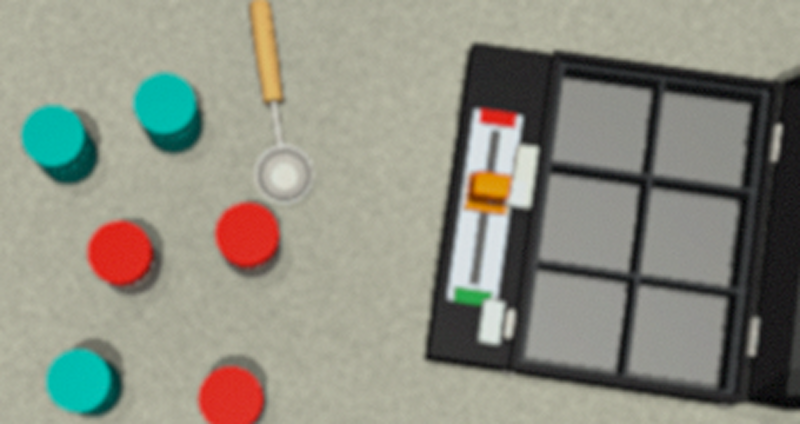

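View pics/c2.png

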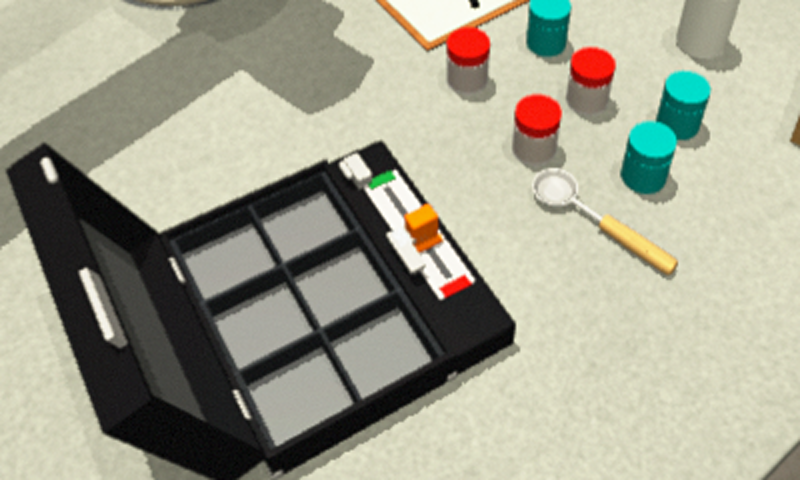

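```bash
cat > m.py <<'E'
from h import *
import itertools
t=cv2.cvtColor(cv2.imread('pics/top0.png'),4);s=cv2.cvtColor(cv2.imread('pics/scene0.png'),4)
def T(a,b): return tri([(lambda r:(r[0],r[1][0]))(ray('top',a)),(lambda r:(r[0],r[1][0]))(ray('scene',b))])
def show(k,a,b):
    x,e=T(a,b); print(k,x.round(4),'err',round(e,4))
if __name__=='__main__':
    tt=[(284.9,189.5),(230.9,197.2),(277.9,259)]; ss=[(323.8,222.9),(385.8,233.1),(358.5,257.7)]
    for a in tt:
        for b in ss:
            x,e=T(a,b)
            if e<.008: print('jar',a,b,x.round(4),round(e,4),'plane',onplane('top',a,.066)[0].round(4))
    show('red',(391.1,139.1),(317.7,342.9)); show('green',(379.1,215.9),(280.4,288.8))
    cr=lambda x,y:(180+x/800*340,90+y/424*180); cs=lambda x,y:(90+x/2,200+y/2)
    show('crossU',cr(652,180),cs(327,332)); show('crossL',cr(637,279),cs(287,266))
    show('deckR',cr(474,44),cs(514,327)); 
    for n,a in(('deck+x',cr(474,44)),('deck-x',cr(428,357))): print(n,onplane('top',a,.04)[0].round(4))
    for n,b in(('deck+x',cs(514,323)),('deck-x',cs(381,142))): print(n,'scene',onplane('scene',b,.04)[0].round(4))
    # cells: gray floor blobs in top
    for n,im,roi in(('top',t,(400,110,515,260)),('scene',s,(170,280,320,430))):
        hsv=cv2.cvtColor(im,cv2.COLOR_RGB2HSV); m=((hsv[:,:,2]>95)&(hsv[:,:,1]<40)).astype(np.uint8)
        q=np.zeros_like(m);x0,y0,x1,y1=roi;q[y0:y1,x0:x1]=m[y0:y1,x0:x1]
        N,l,st,c=cv2.connectedComponentsWithStats(q)
        print(n,[(c[i].round(1).tolist(),onplane(n,c[i],.006)[0].round(4).tolist(),int(st[i][4])) for i in range(1,N) if st[i][4]>200])
    # orange grip: bright top face
    for n,im in(('top',t),('scene',s)):
        hsv=cv2.cvtColor(im,cv2.COLOR_RGB2HSV); m=cv2.inRange(hsv,np.array((8,180,60)),np.array((19,255,255)))
        x0,y0=(375,158) if n=='top' else (285,296)
        print(hsv[y0:y0+28,x0:x0+28,2][::2,::2]*(m[y0:y0+28,x0:x0+28][::2,::2]>0))
E
python3 m.py
```

```text
jar (284.9, 189.5) (358.5, 257.7) [0.5699 0.1388 0.058 ] 0.001 plane [0.5676 0.1375 0.066 ]
jar (230.9, 197.2) (385.8, 233.1) [0.5547 0.2409 0.0586] 0.0009 plane [0.5528 0.2389 0.066 ]
jar (277.9, 259) (323.8, 222.9) [0.4375 0.1507 0.0585] 0.001 plane [0.4364 0.1493 0.066 ]
red [ 0.6722 -0.0658  0.044 ] err 0.0011
green [ 0.5211 -0.0415  0.0441] err 0.0005
crossU [ 0.6241 -0.191   0.0302] err 0.0063
crossL [ 0.5398 -0.1783  0.0303] err 0.0043
deckR [ 0.7372 -0.0483  0.0342] err 0.0018
deck+x [ 0.734 -0.049  0.04 ]
deck-x [ 0.4718 -0.009   0.04  ]
deck+x scene [ 0.7372 -0.0464  0.04  ]
deck-x scene [ 0.4792 -0.0091  0.04  ]
top [([475.3, 114.5], [0.7333, -0.2415, 0.006], 871), ([435.2, 143.1], [0.6745, -0.1601, 0.006], 1371), ([477.7, 149.0], [0.662, -0.2443, 0.006], 1335), ([403.1, 161.0], [0.6378, -0.0953, 0.006], 250), ([429.6, 184.3], [0.5902, -0.1473, 0.006], 1440), ([472.5, 190.5], [0.5776, -0.2317, 0.006], 1411), ([424.0, 226.0], [0.5063, -0.1345, 0.006], 1520), ([467.3, 232.3], [0.4938, -0.219, 0.006], 1473), ([423.7, 255.8], [0.4472, -0.1325, 0.006], 396)]
scene [([197.3, 291
[... 1436 characters left out ...]
0   0   0   0   0   0   0   0   0   0   0   0   0]
 [  0   0   0   0   0   0   0   0   0 241   0   0   0   0]
 [  0   0   0   0   0   0   0   0   0   0 251   0   0   0]
 [  0   0   0   0   0   0   0   0   0   0   0 247   0   0]
 [  0   0   0   0 252   0   0   0   0   0   0 250   0   0]
 [  0   0   0   0 221   0   0   0   0 250 219 170   0   0]
 [  0   0   0   0 155 249   0 252 226 169 156 161   0   0]
 [  0   0   0   0   0 161 222 170 161 159 158 155   0   0]
 [  0   0   0   0   0 152 160 154 160 158 157 151   0   0]
 [  0   0   0   0   0   0 161 157 154 148 157 185 242   0]
 [  0   0   0   0   0   0   0 154 155 187 218 228 210   0]
 [  0   0   0   0   0   0   0 186 220 228 210   0   0   0]]
```

```bash
cat >> h.py <<'E'
CY=np.deg2rad(-8.65); CC=np.array([0.582,-0.1865]); 
def case(x,y): return CC+np.array([[np.cos(CY),-np.sin(CY)],[np.sin(CY),np.cos(CY)]])@[x,y]
def tocase(p): return np.array([[np.cos(CY),np.sin(CY)],[-np.sin(CY),np.cos(CY)]])@(np.asarray(p)[:2]-CC)
def go(p,yaw=None):
    "row (shift m, turn/90deg) from now to TCP p, tool down, tool y heading yaw (deg, mod 180)"
    o=ctrl.get_obs(); Rm=R.from_quat(o['tool_rot']).as_matrix(); s=Rm.T@(np.array(p)-o['position'])
    cur=np.degrees(np.arctan2(Rm[1,1],Rm[0,1])); 
    if yaw is None: yaw=cur
    d=(yaw-cur+90)%180-90; a=np.radians(cur+d); y=np.array([np.cos(a),np.sin(a),0]); z=np.array([0,0,-1.]); G=np.c_[np.cross(y,z),y,z]
    print(s.round(4).tolist(),(R.from_matrix(Rm.T@G).as_rotvec()/(np.pi/2)).round(4).tolist(),'dist',np.linalg.norm(s).round(3),'yawturn',round(d,1))
E
python3 - <<'E'
from m import *
a=(388.7,168.1);b=(300.5,309.5)
x,e=T(a,b);print('grip',x,e,tocase(x),onplane('top',a,.082),onplane('scene',b,.082))
for n,p in(('red',(.6722,-.0658)),('green',(.5211,-.0415))):print(n,tocase(p))
for j in((.568,.1377),(.553,.2392),(.4365,.1495)):print(tocase(j))
print(case(-84,42) if 0 else [case(x,.042).round(4) for x in(-.084,0,.084)])
o=ctrl.get_obs();go([.139,-.506,.40]);go([*tocase([0,0])*0+x[:2],.20],-8.65)
E
```

```text
grip [ 0.60724343 -0.05635001  0.07558046] 0.0012570700217287793 [0.00538198 0.13246617] [[ 0.60495484 -0.05655551  0.082     ]] [[ 0.61154895 -0.05813362  0.082     ]]
red [0.07102097 0.13289301]
green [-0.08201502  0.13419145]
[-0.06259983  0.31840682]
[-0.09269463  0.41649633]
[-0.19437879  0.31029524]
[array([ 0.5053, -0.1323]), array([ 0.5883, -0.145 ]), array([ 0.6714, -0.1576])]
[0.0001, -0.0002, -0.1693] [-0.0008, -0.0001, -0.0] dist 0.169 yawturn 0.0
[0.5706, -0.3097, 0.0311] [-0.0006, -0.0005, -0.7334] dist 0.65 yawturn 66.0
```

Request:
send_rows:
  series:
    - [[0,0,-0.17,0,0,0,1],[0,0,-0.17,0,0,0,1],[0,0,-0.17,0,0,0,1],[0,0,-0.17,0,0,0,1]]

```text
clock: 0.55
position: [0.1389, -0.5063, 0.4069]
tool_rot: [0.991, 0.133, 0.0, 0.004]
contact_force: [1.2, -0.2, -0.7]
gripper_width: 0.085
gripper_force: 0.0
```

Request:
send_rows:
  series:
    - [[0.5706,-0.3097,0.05,0,0,-0.733,1],[0.5706,-0.3097,0.05,0,0,-0.733,1],[0.5706,-0.3097,0.05,0,0,-0.733,1],[0.5706,-0.3097,0.05,0,0,-0.733,1],[0.5706,-0.3097,0.05,0,0,-0.733,1],[0.5706,-0.3097,0.05,0,0,-0.733,1],[0.5706,-0.3097,0.05,0,0,-0.733,1],[0.5706,-0.3097,0.05,0,0,-0.733,1],[0.5706,-0.3097,0.05,0,0,-0.733,1],[0.5706,-0.3097,0.05,0,0,-0.733,1],[0.5706,-0.3097,0.05,0,0,-0.733,1],[0.5706,-0.3097,0.05,0,0,-0.733,1]]

```text
clock: 1.75
position: [0.5716, -0.0902, 0.3548]
tool_rot: [0.759, 0.652, -0.0, -0.0]
contact_force: [0.9, -1.3, 0.8]
gripper_width: 0.0854
gripper_force: 0.0
```

```bash
python3 - <<'E'
from h import *
go([.606,-.057,.25],-8.65)
E
```

```text
[0.038, 0.029, 0.1048] [-0.0002, 0.0001, -0.0003] dist 0.115 yawturn 0.0
```

Request:
send_rows:
  series:
    - [[0.038,0.029,0.105,0,0,0,1],[0.038,0.029,0.105,0,0,0,1],[0.038,0.029,0.105,0,0,0,1],[0.038,0.029,0.105,0,0,0,1]]

```text
clock: 2.15
position: [0.6041, -0.0584, 0.2475]
tool_rot: [0.758, 0.652, -0.002, -0.002]
contact_force: [-0.7, -0.3, 0.1]
gripper_width: 0.0857
gripper_force: 0.0
```

```bash
python3 - <<'E'
from h import *
o=ctrl.get_obs(); print(o['position'],o['joints'].round(3)); im=snap('wrist','w1.png')
for c,lo,hi in(('red',(0,190,120),(4,255,255)),('orange',(8,180,120),(19,255,255)),('green',(50,150,60),(75,255,255))):
    for b in blobs(im,lo,hi,60)[1]: print(c,b,tocase(onplane('wrist',b[0],.082 if c=='orange' else .044,o)[0]).round(4))
E
```

```text
[ 0.6041019  -0.05837053  0.24749391] [-0.157  0.288  1.105 -0.     1.754 -0.006]
red ([60.8, 3.4], [39, 0, 42, 11, 272]) [-0.2049  0.2924]
red ([382.8, 197.1], [377, 183, 13, 29, 331]) [0.07   0.1314]
orange ([315.9, 199.6], [302, 181, 30, 42, 1110]) [0.0045 0.138 ]
green ([229.7, 196.7], [223, 184, 14, 28, 275]) [-0.0798  0.1315]
```

View pics/w1.png

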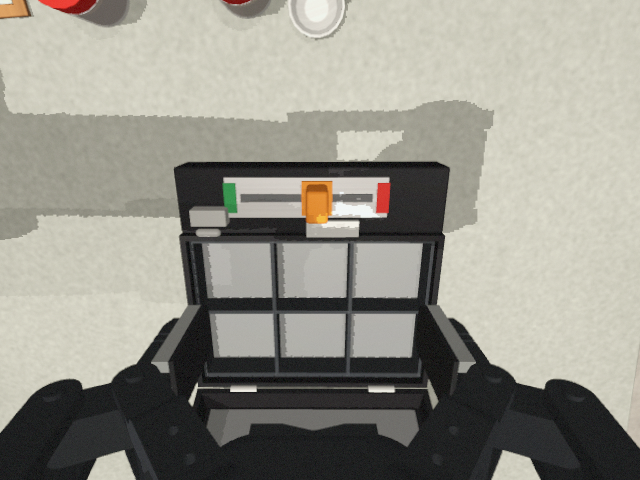

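The wrist view shows the grip top at about (317,198), the green mark at (230,197), the red mark at (383,197), and the deck's outer corners at (175,165) and (448,162).

```bash
python3 - <<'E'
from m import *
o=ctrl.get_obs()
for n,u,z in(('deck-',(175.5,165),.04),('deck+',(448,162),.04),('rim-',(181.5,237.5),.046),('rim+',(443.5,233.5),.046),('x1',(276,311),.036),('x2',(350,309.5),.036),('grip',(317,198),.082),('gbase',(316.5,199.6),.046)):
    p=onplane('wrist',u,z,o)[0]; print(n,p.round(4),tocase(p).round(4))
r=lambda n,u:(lambda q:(q[0],q[1][0]))(ray(n,u,o))
print('grip tri',tri([r('wrist',(317,198)),r('top',(388.7,168.1)),r('scene',(300.5,309.5))]))
print('red tri',tri([r('wrist',(382.8,197.1)),r('top',(391.1,139.1))]),'green',tri([r('wrist',(229.7,196.7)),r('top',(379.1,215.9))]))
E
```

```text
deck- [ 0.4781 -0.0084  0.04  ] [-0.1295  0.1604]
deck+ [ 0.7388 -0.0452  0.04  ] [0.1338 0.1632]
rim- [ 0.4663 -0.0798  0.046 ] [-0.1304  0.0881]
rim+ [ 0.7302 -0.1156  0.046 ] [0.1358 0.0923]
x1 [ 0.5436 -0.1843  0.036 ] [-0.0383 -0.0036]
x2 [ 0.6264 -0.195   0.036 ] [ 0.0451 -0.0017]
grip [ 0.6097 -0.0512  0.082 ] [0.007  0.1379]
gbase [ 0.6081 -0.0613  0.046 ] [0.0069 0.1277]
grip tri (array([ 0.60790191, -0.05521342,  0.07408267]), np.float64(0.0025824660258127346))
red tri (array([ 0.67165487, -0.06727103,  0.04719576]), np.float64(0.001376950497152169)) green (array([ 0.52203262, -0.04468382,  0.03919093]), np.float64(0.0022965030818727795))
```

```bash
sed -i 's/^CY=.*/CY=np.deg2rad(-8.4); CC=np.array([0.5835,-0.188])/' h.py; python3 - <<'E'
from h import *
print(tocase([.6075,-.0565]),case(.006,.133))
go([*case(.006,.133),.056],-8.4)
E
```

```text
[0.00453262 0.1335953 ] [ 0.60886468 -0.05730328]
[0.0026, 0.004, 0.1948] [-0.0004, 0.0002, -0.0032] dist 0.195 yawturn 0.3
```

Request:
send_rows:
  series:
    - [[0,0.002,0.15,0,0,0,1],[0,0.002,0.15,0,0,0,1],[0,0.002,0.15,0,0,0,1],[0,0.002,0.17,0,0,0,1],[0,0.002,0.194,0,0,0,1],[0,0.002,0.194,0,0,0,1],[0,0.002,0.194,0,0,0,0],[0,0.002,0.194,0,0,0,0],[0,0.002,0.194,0,0,0,0],[0,0.002,0.194,0,0,0,0],[0,0.002,0.194,0,0,0,0]]

```text
clock: 3.3
position: [0.6073, -0.0592, 0.0574]
tool_rot: [0.759, 0.652, 0.0, 0.001]
contact_force: [-1.2, -0.5, 3.2]
gripper_width: 0.0191
gripper_force: 59.5
```

Request:
send_rows:
  series:
    - [[0,-0.01,0,0,0,0,0],[0,-0.02,0,0,0,0,0],[0,-0.03,0,0,0,0,0],[0,-0.04,0,0,0,0,0],[0,-0.048,0,0,0,0,0],[0,-0.052,0,0,0,0,0],[0,-0.054,0,0,0,0,0],[0,-0.054,0,0,0,0,0]]

```text
clock: 4.1
position: [0.5539, -0.0512, 0.0574]
tool_rot: [0.759, 0.652, 0.0, 0.001]
contact_force: [-0.8, -2.4, 7.5]
gripper_width: 0.0187
gripper_force: 60.0
```

Request:
send_rows:
  series:
    - [[0,-0.002,0,0,0,0,0],[0,-0.004,0,0,0,0,0],[0,-0.006,0,0,0,0,0],[0,-0.006,0,0,0,0,0]]

```text
clock: 4.5
position: [0.5482, -0.0504, 0.0574]
tool_rot: [0.759, 0.652, 0.001, 0.001]
contact_force: [0.1, -1.4, 6.8]
gripper_width: 0.0188
gripper_force: 59.9
```

Request:
send_rows:
  series:
    - [[0,-0.002,0,0,0,0,0],[0,-0.004,0,0,0,0,0],[0,-0.006,0,0,0,0,0],[0,-0.006,0,0,0,0,0]]

```text
clock: 4.9
position: [0.5461, -0.05, 0.0575]
tool_rot: [0.759, 0.651, 0.004, 0.005]
contact_force: [23.4, -4.9, -9.4]
gripper_width: 0.0193
gripper_force: 59.6
```

The 23 N reading shows the lock is at its open stop. I'll release it and go up.

Request:
send_rows:
  series:
    - [[0,0.004,0,0,0,0,0],[0,0.004,0,0,0,0,0.5],[0,0.004,0,0,0,0,0.7],[0,0.004,0,0,0,0,0.7],[0,0.004,-0.04,0,0,0,0.7],[0,0.004,-0.09,0,0,0,1],[0,0.004,-0.14,0,0,0,1],[0,0.004,-0.18,0,0,0,1],[0,0.004,-0.18,0,0,0,1]]

```text
clock: 5.8
position: [0.5474, -0.0499, 0.2433]
tool_rot: [0.759, 0.652, 0.004, 0.004]
contact_force: [0.8, -0.2, -0.6]
gripper_width: 0.0852
gripper_force: 0.0
```

```bash
cat > look.py <<'E'
from h import *
t=snap('top');s=snap('scene')
R1=[b for b in blobs(t,(0,190,120),(4,255,255),150)[1]]; R2=[b for b in blobs(s,(0,190,120),(4,255,255),150)[1]]
out=[]
for a in R1:
    for b in R2:
        ra=ray('top',a[0]);rb=ray('scene',b[0]);x,e=tri([(ra[0],ra[1][0]),(rb[0],rb[1][0])])
        if e<.006 and .04<x[2]<.11: print('jar',a[0],a[1][4],b[0],x.round(4),'err',round(e,4),'plane66',onplane('top',a[0],.066)[0].round(4))
E
python3 - <<'E'
from look import *
print([b for b in blobs(t,(8,180,120),(19,255,255),60)[1]],[b for b in blobs(t,(50,150,60),(75,255,255),20)[1]])
print(ctrl.get_obs()['position'])
go([.4365,.1495,.20],None)
E
```

```text
jar [285.0, 189.5] 530 [358.6, 257.8] [0.57   0.1388 0.0578] err 0.0012 plane66 [0.5676 0.1373 0.066 ]
jar [230.9, 197.2] 534 [385.8, 233.2] [0.5548 0.241  0.0583] err 0.0009 plane66 [0.5528 0.2389 0.066 ]
jar [277.9, 258.9] 531 [323.8, 222.9] [0.4376 0.1507 0.0587] err 0.001 plane66 [0.4366 0.1493 0.066 ]
[] []
[ 0.54558465 -0.0496689   0.23656178]
[0.1804, -0.1379, 0.0364] [0.0007, -0.0, 0.0] dist 0.23 yawturn 0.0
```

Request:
send_rows:
  series:
    - [[0.1804,-0.137,0.03,0,0,0,1],[0.1804,-0.137,0.03,0,0,0,1],[0.1804,-0.137,0.03,0,0,0,1],[0.1804,-0.137,0.03,0,0,0,1],[0.1804,-0.137,0.03,0,0,0,1],[0.1804,-0.137,0.03,0,0,0,1],[0.1804,-0.137,0.03,0,0,0,1]]

```text
clock: 6.6
position: [0.4365, 0.1494, 0.2044]
tool_rot: [0.758, 0.652, -0.002, -0.001]
contact_force: [0.8, -0.3, 0.1]
gripper_width: 0.0857
gripper_force: 0.0
```

```bash
cat > wl.py <<'E'
from h import *
def jars(z=.066):
    o=ctrl.get_obs(); im=snap('wrist')
    for b in blobs(im,(0,190,120),(4,255,255),200)[1]: print('wrist red',b,onplane('wrist',b[0],z,o)[0].round(4))
    return o
E
python3 - <<'E'
from wl import *
o=jars(); print(o['position']); go([.437,.15,.04],-8.4)
E
```

```text
wrist red ([459.0, 70.5], [422, 32, 74, 79, 4361]) [0.5544 0.2404 0.066 ]
wrist red ([480.0, 205.9], [448, 175, 65, 62, 3106]) [0.5694 0.1386 0.066 ]
wrist red ([313.8, 215.6], [283, 186, 62, 60, 2934]) [0.4373 0.1504 0.066 ]
[0.43650274 0.14936913 0.20437105]
[0.0013, 0.0001, 0.1649] [-0.0013, 0.0008, -0.0031] dist 0.165 yawturn 0.3
```

Request:
send_rows:
  series:
    - [[0.001,0,0.05,0,0,0,1],[0.001,0,0.1,0,0,0,1],[0.001,0,0.14,0,0,0,1],[0.001,0,0.165,0,0,0,1],[0.001,0,0.165,0,0,0,1],[0.001,0,0.165,0,0,0,0],[0.001,0,0.165,0,0,0,0],[0.001,0,0.165,0,0,0,0],[0.001,0,0.165,0,0,0,0]]

```text
clock: 7.55
position: [0.4392, 0.1505, 0.0436]
tool_rot: [0.759, 0.651, 0.002, 0.001]
contact_force: [-0.2, -0.4, 7.1]
gripper_width: 0.05
gripper_force: 63.0
```

Request:
send_rows:
  series:
    - [[0,0,-0.05,0,0,0,0],[0,0,-0.1,0,0,0,0],[0,0,-0.15,0,0,0,0],[0,0,-0.15,0,0,0,0]]

```text
clock: 7.95
position: [0.4406, 0.1511, 0.2]
tool_rot: [0.759, 0.652, 0.007, 0.003]
contact_force: [0.6, -0.2, -1.0]
gripper_width: 0.0503
gripper_force: 63.5
```

```bash
python3 - <<'E'
from h import *
print(ctrl.get_obs()['position']); go([*case(-.084,.042),.19],-8.4); go([*case(-.084,.042),.048],-8.4)
E
```

```text
[0.44062394 0.15107442 0.20000101]
[-0.2721, 0.1081, 0.0099] [0.0089, -0.0037, -0.0031] dist 0.293 yawturn 0.3
[-0.2729, 0.1061, 0.1519] [0.0089, -0.0037, -0.0031] dist 0.33 yawturn 0.3
```

Request:
send_rows:
  series:
    - [[-0.272,0.108,0,0,0,-0.003,0],[-0.272,0.108,0,0,0,-0.003,0],[-0.272,0.108,0,0,0,-0.003,0],[-0.272,0.108,0,0,0,-0.003,0],[-0.272,0.108,0,0,0,-0.003,0],[-0.272,0.108,0,0,0,-0.003,0],[-0.272,0.108,0,0,0,-0.003,0],[-0.272,0.108,0,0,0,-0.003,0],[-0.272,0.108,0,0,0,-0.003,0]]

```text
clock: 8.85
position: [0.503, -0.134, 0.191]
tool_rot: [0.757, 0.654, 0.0, -0.0]
contact_force: [-0.0, -0.1, -3.1]
gripper_width: 0.0503
gripper_force: 63.6
```

```bash
python3 - <<'E'
from h import *
print(ctrl.get_obs()['position']); go([*case(-.084,.042),.050],-8.4); snap('wrist','w2.png')
E
```

```text
[ 0.50302563 -0.13404709  0.19100548]
[0.0003, 0.0035, 0.141] [-0.0002, -0.0002, 0.0003] dist 0.141 yawturn -0.0
```

View pics/w2.png

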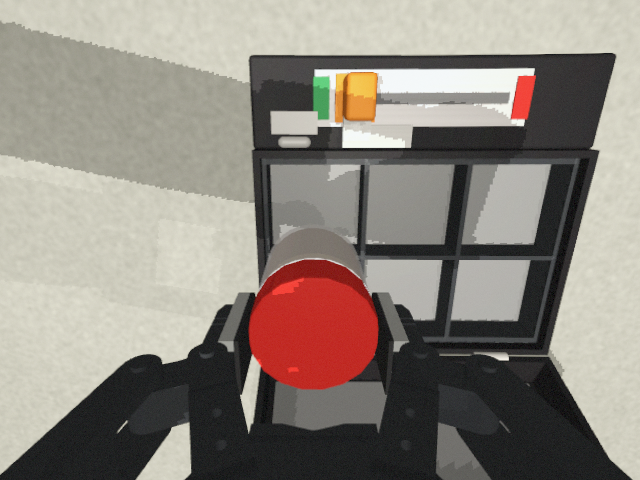

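The jar is held upright at (313,325) above cell 3, and the orange grip sits next to the green mark. I'll lower the jar.

Request:
send_rows:
  series:
    - [[0,0.003,0.04,0,0,0,0],[0,0.003,0.08,0,0,0,0],[0,0.003,0.11,0,0,0,0],[0,0.003,0.13,0,0,0,0],[0,0.003,0.138,0,0,0,0],[0,0.003,0.141,0,0,0,0],[0,0.003,0.141,0,0,0,0]]

```text
clock: 9.6
position: [0.5067, -0.1351, 0.0511]
tool_rot: [0.757, 0.654, 0.0, 0.001]
contact_force: [-0.4, 0.0, -0.8]
gripper_width: 0.0498
gripper_force: 63.6
```

Request:
send_rows:
  series:
    - [[0,0,0.001,0,0,0,0],[0,0,0.002,0,0,0,0],[0,0,0.002,0,0,0,0.75],[0,0,0.002,0,0,0,0.75],[0,0,0.002,0,0,0,0.75],[0,0,0.002,0,0,0,0.75],[0,0,-0.03,0,0,0,0.75],[0,0,-0.08,0,0,0,1],[0,0,-0.13,0,0,0,1],[0,0,-0.16,0,0,0,1],[0,0,-0.16,0,0,0,1]]

```text
clock: 10.7
position: [0.5081, -0.136, 0.2162]
tool_rot: [0.757, 0.653, 0.003, 0.004]
contact_force: [1.2, -0.1, 0.7]
gripper_width: 0.0853
gripper_force: 0.0
```

```bash
python3 - <<'E'
from look import *
cv2.imwrite('pics/t2.png',cv2.cvtColor(cv2.resize(t[80:280,180:520],(800,470)),4))
print(ctrl.get_obs()['position']); go([.569,.138,.19],52)
go([.569,.138,.19],-8.4)
E
```

```text
jar [285.0, 189.5] 530 [358.5, 257.7] [0.5699 0.1387 0.0581] err 0.0011 plane66 [0.5676 0.1373 0.066 ]
jar [230.9, 197.2] 535 [385.9, 233.2] [0.5548 0.2411 0.0582] err 0.001 plane66 [0.5528 0.2389 0.066 ]
jar [424.0, 219.3] 200 [239.0, 301.2] [ 0.5087 -0.1287  0.0622] err 0.0056 plane66 [ 0.5111 -0.1232  0.066 ]
[ 0.50631917 -0.13541151  0.21052462]
[0.2796, 0.022, 0.0205] [0.0005, 0.0005, -0.6713] dist 0.281 yawturn 60.4
[0.2796, 0.022, 0.0205] [0.0007, 0.0002, -0.0002] dist 0.281 yawturn 0.0
```

View pics/t2.png

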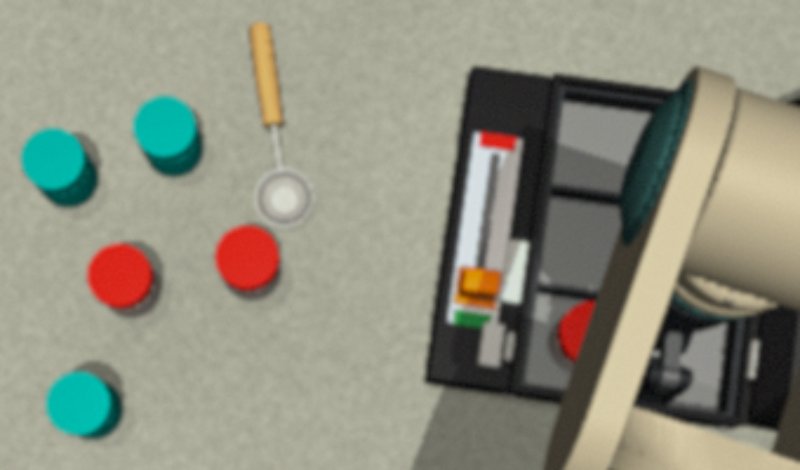

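The top view shows the jar standing in cell 3 at (580,330) and the other two red jars unmoved. The scoop bowl is close to the next jar, so I'll turn the fingers across that direction.

Request:
send_rows:
  series:
    - [[0.28,0.022,0.02,0,0,-0.67,1],[0.28,0.022,0.02,0,0,-0.67,1],[0.28,0.022,0.02,0,0,-0.67,1],[0.28,0.022,0.02,0,0,-0.67,1],[0.28,0.022,0.02,0,0,-0.67,1],[0.28,0.022,0.02,0,0,-0.67,1],[0.28,0.022,0.02,0,0,-0.67,1],[0.28,0.022,0.02,0,0,-0.67,1],[0.28,0.022,0.02,0,0,-0.67,1]]

```text
clock: 11.7
position: [0.5684, 0.138, 0.1887]
tool_rot: [0.329, 0.944, -0.001, -0.001]
contact_force: [-0.7, -0.5, -0.1]
gripper_width: 0.0852
gripper_force: 0.0
```

```bash
python3 - <<'E'
from wl import *
o=jars(); print(o['position'],o['joints'].round(2)); go([.5694,.1386,.042],52)
E
```

```text
wrist red ([420.9, 121.9], [379, 83, 74, 77, 3048]) [0.5563 0.2425 0.066 ]
wrist red ([314.6, 223.5], [282, 193, 66, 63, 3207]) [0.5686 0.1381 0.066 ]
wrist red ([20.6, 360.3], [0, 327, 48, 61, 2186]) [ 0.5083 -0.1389  0.066 ]
wrist red ([217.5, 414.1], [203, 405, 30, 19, 275]) [ 0.6584 -0.0477  0.066 ]
[0.56842849 0.13797671 0.18869895] [ 0.18  0.24  1.28 -0.    1.63 -0.73]
[-0.0002, 0.0014, 0.1472] [-0.0009, -0.0006, -0.0042] dist 0.147 yawturn 0.4
```

Request:
send_rows:
  series:
    - [[0,0.001,0.05,0,0,0,1],[0,0.001,0.1,0,0,0,1],[0,0.001,0.13,0,0,0,1],[0,0.001,0.147,0,0,0,1],[0,0.001,0.147,0,0,0,1],[0,0.001,0.147,0,0,0,0],[0,0.001,0.147,0,0,0,0],[0,0.001,0.147,0,0,0,0],[0,0.001,0.147,0,0,0,0]]

```text
clock: 12.65
position: [0.5708, 0.1391, 0.0456]
tool_rot: [0.327, 0.945, 0.001, 0.002]
contact_force: [-2.0, -1.6, 6.9]
gripper_width: 0.05
gripper_force: 62.4
```

Request:
send_rows:
  series:
    - [[0,0,-0.05,0,0,0,0],[0,0,-0.1,0,0,0,0],[0,0,-0.15,0,0,0,0],[0,0,-0.15,0,0,0,0]]

```text
clock: 13.05
position: [0.5726, 0.1398, 0.2033]
tool_rot: [0.327, 0.945, 0.004, 0.007]
contact_force: [0.6, -0.0, -0.2]
gripper_width: 0.0499
gripper_force: 63.1
```

```bash
python3 - <<'E'
from h import *
print(ctrl.get_obs()['position']); go([*case(0,.042),.19],-8.4)
E
```

```text
[0.57264661 0.13983368 0.20327227]
[-0.19, -0.2149, 0.0127] [0.0106, 0.0022, 0.6697] dist 0.287 yawturn -60.3
```

Request:
send_rows:
  series:
    - [[-0.19,-0.213,0,0,0,0.67,0],[-0.19,-0.213,0,0,0,0.67,0],[-0.19,-0.213,0,0,0,0.67,0],[-0.19,-0.213,0,0,0,0.67,0],[-0.19,-0.213,0,0,0,0.67,0],[-0.19,-0.213,0,0,0,0.67,0],[-0.19,-0.213,0,0,0,0.67,0],[-0.19,-0.213,0,0,0,0.67,0],[-0.19,-0.213,0,0,0,0.67,0],[-0.19,-0.213,0,0,0,0.67,0]]

```text
clock: 14.05
position: [0.5876, -0.1447, 0.1933]
tool_rot: [0.756, 0.655, 0.0, 0.0]
contact_force: [0.7, 0.7, -0.9]
gripper_width: 0.0497
gripper_force: 63.1
```

```bash
python3 - <<'E'
from h import *
print(ctrl.get_obs()['position']); go([*case(0,.042),.052],-8.4)
E
```

```text
[ 0.58764019 -0.14474643  0.19327939]
[-0.0014, 0.0022, 0.1413] [0.0001, 0.0, 0.0025] dist 0.141 yawturn -0.2
```

Request:
send_rows:
  series:
    - [[-0.001,0.002,0.045,0,0,0,0],[-0.001,0.002,0.09,0,0,0,0],[-0.001,0.002,0.12,0,0,0,0],[-0.001,0.002,0.135,0,0,0,0],[-0.001,0.002,0.14,0,0,0,0],[-0.001,0.002,0.143,0,0,0,0],[-0.001,0.002,0.143,0,0,0,0],[-0.001,0.002,0.143,0,0,0,0.75],[-0.001,0.002,0.143,0,0,0,0.75],[-0.001,0.002,0.143,0,0,0,0.75],[-0.001,0.002,0.143,0,0,0,0.75]]

```text
clock: 15.15
position: [0.5896, -0.147, 0.0507]
tool_rot: [0.757, 0.653, 0.0, 0.0]
contact_force: [0.2, 0.4, 0.4]
gripper_width: 0.0641
gripper_force: 0.0
```

Request:
send_rows:
  series:
    - [[0,0,-0.03,0,0,0,0.75],[0,0,-0.08,0,0,0,1],[0,0,-0.13,0,0,0,1],[0,0,-0.16,0,0,0,1],[0,0,-0.16,0,0,0,1]]

```text
clock: 15.65
position: [0.5913, -0.1476, 0.2171]
tool_rot: [0.757, 0.653, 0.003, 0.005]
contact_force: [0.6, 0.4, 0.3]
gripper_width: 0.0855
gripper_force: 0.0
```

```bash
python3 - <<'E'
from look import *
print(ctrl.get_obs()['position']); go([.5545,.2405,.19],-8.4)
print('teal',[(onplane('top',b[0],.062)[0].round(3).tolist()) for b in blobs(t,(80,150,60),(95,255,255))[1]])
E
```

```text
jar [230.8, 197.1] 535 [385.9, 233.2] [0.5549 0.2411 0.0583] err 0.0009 plane66 [0.5529 0.2391 0.066 ]
jar [423.4, 223.1] 163 [238.8, 301.2] [ 0.5031 -0.1277  0.0553] err 0.0044 plane66 [ 0.504  -0.1219  0.066 ]
[ 0.58954302 -0.14700979  0.21070011]
[0.3782, -0.0914, 0.0205] [0.0008, 0.0002, -0.0002] dist 0.39 yawturn 0.0
teal [[0.67, 0.203, 0.062], [0.644, 0.292, 0.062], [0.45, 0.268, 0.062]]
```

Request:
send_rows:
  series:
    - [[0.378,-0.0914,0.02,0,0,0,1],[0.378,-0.0914,0.02,0,0,0,1],[0.378,-0.0914,0.02,0,0,0,1],[0.378,-0.0914,0.02,0,0,0,1],[0.378,-0.0914,0.02,0,0,0,1],[0.378,-0.0914,0.02,0,0,0,1],[0.378,-0.0914,0.02,0,0,0,1],[0.378,-0.0914,0.02,0,0,0,1],[0.378,-0.0914,0.02,0,0,0,1],[0.378,-0.0914,0.02,0,0,0,1],[0.378,-0.0914,0.02,0,0,0,1]]

```text
clock: 16.85
position: [0.5541, 0.2394, 0.1889]
tool_rot: [0.757, 0.653, -0.001, -0.0]
contact_force: [0.0, -0.1, -0.0]
gripper_width: 0.0852
gripper_force: 0.0
```

```bash
python3 - <<'E'
from wl import *
o=jars(); print(o['position']); go([.5545,.2405,.042],-8.4)
E
```

```text
wrist red ([313.3, 220.8], [281, 190, 66, 63, 3236]) [0.5547 0.2408 0.066 ]
[0.55411561 0.23935102 0.18893222]
[0.0015, 0.0001, 0.1474] [-0.0007, 0.0006, -0.0012] dist 0.147 yawturn 0.1
```

Request:
send_rows:
  series:
    - [[0.001,0,0.05,0,0,0,1],[0.001,0,0.1,0,0,0,1],[0.001,0,0.13,0,0,0,1],[0.001,0,0.147,0,0,0,1],[0.001,0,0.147,0,0,0,1],[0.001,0,0.147,0,0,0,0],[0.001,0,0.147,0,0,0,0],[0.001,0,0.147,0,0,0,0],[0.001,0,0.147,0,0,0,0]]

```text
clock: 17.8
position: [0.5556, 0.2416, 0.0456]
tool_rot: [0.757, 0.653, 0.002, 0.001]
contact_force: [-0.7, -0.8, 6.5]
gripper_width: 0.0497
gripper_force: 62.5
```

Request:
send_rows:
  series:
    - [[0,0,-0.05,0,0,0,0],[0,0,-0.1,0,0,0,0],[0,0,-0.15,0,0,0,0],[0,0,-0.15,0,0,0,0]]

```text
clock: 18.2
position: [0.5574, 0.2424, 0.2034]
tool_rot: [0.757, 0.653, 0.008, 0.003]
contact_force: [0.3, 1.0, -1.0]
gripper_width: 0.0503
gripper_force: 63.5
```

```bash
python3 - <<'E'
from h import *
print(ctrl.get_obs()['position']); go([*case(.084,.042),.192],-8.4)
E
```

```text
[0.55738417 0.24243639 0.20340728]
[-0.3801, 0.1726, 0.011] [0.0091, -0.0048, -0.0001] dist 0.418 yawturn 0.0
```

Request:
send_rows:
  series:
    - [[-0.379,0.174,0,0,0,0,0],[-0.379,0.174,0,0,0,0,0],[-0.379,0.174,0,0,0,0,0],[-0.379,0.174,0,0,0,0,0],[-0.379,0.174,0,0,0,0,0],[-0.379,0.174,0,0,0,0,0],[-0.379,0.174,0,0,0,0,0],[-0.379,0.174,0,0,0,0,0],[-0.379,0.174,0,0,0,0,0],[-0.379,0.174,0,0,0,0,0],[-0.379,0.174,0,0,0,0,0],[-0.379,0.174,0,0,0,0,0]]

```text
clock: 19.4
position: [0.671, -0.1576, 0.1933]
tool_rot: [0.757, 0.654, 0.0, -0.0]
contact_force: [-0.1, 0.7, -1.7]
gripper_width: 0.05
gripper_force: 63.5
```

```bash
python3 - <<'E'
from h import *
print(ctrl.get_obs()['position']); go([*case(.084,.042),.052],-8.4)
E
```

```text
[ 0.67104084 -0.15762207  0.19328307]
[-0.0009, 0.0018, 0.1413] [-0.0001, -0.0001, 0.0008] dist 0.141 yawturn -0.1
```

Request:
send_rows:
  series:
    - [[-0.001,0.001,0.045,0,0,0,0],[-0.001,0.001,0.09,0,0,0,0],[-0.001,0.001,0.12,0,0,0,0],[-0.001,0.001,0.135,0,0,0,0],[-0.001,0.001,0.14,0,0,0,0],[-0.001,0.001,0.143,0,0,0,0],[-0.001,0.001,0.143,0,0,0,0],[-0.001,0.001,0.143,0,0,0,0.75],[-0.001,0.001,0.143,0,0,0,0.75],[-0.001,0.001,0.143,0,0,0,0.75],[-0.001,0.001,0.143,0,0,0,0.75]]

```text
clock: 20.5
position: [0.6722, -0.1603, 0.0508]
tool_rot: [0.757, 0.653, 0.0, 0.0]
contact_force: [0.2, 0.3, 0.6]
gripper_width: 0.0645
gripper_force: 0.0
```

Request:
send_rows:
  series:
    - [[0,0,-0.03,0,0,0,0.75],[0,0,-0.08,0,0,0,1],[0,0,-0.13,0,0,0,0.5],[0,0,-0.18,0,0,0,0],[0,0,-0.23,0,0,0,0],[0,0,-0.28,0,0,0,0],[-0.1,-0.1,-0.3,0,0,0,0],[-0.1,-0.1,-0.3,0,0,0,0],[-0.1,-0.1,-0.3,0,0,0,0],[-0.1,-0.1,-0.3,0,0,0,0]]

```text
clock: 21.5
position: [0.5553, -0.2476, 0.3528]
tool_rot: [0.759, 0.651, 0.0, 0.002]
contact_force: [1.3, -0.5, 0.9]
gripper_width: -0.0
gripper_force: 0.0
```

```bash
python3 - <<'E'
from h import *
print(ctrl.get_obs()['position'],ctrl.get_obs()['joints'].round(2))
t=snap('top');s=snap('scene')
cv2.imwrite('pics/v3.png',cv2.cvtColor(np.hstack([cv2.resize(t,(400,300)),cv2.resize(s[190:440,60:393],(400,300))]),4))
for th in(1.75,1.95):
    q=lambda y,z:(case(0,-.094+y*np.cos(th)-z*np.sin(th)).round(3).tolist(),round(.048+y*np.sin(th)+z*np.cos(th),3))
    print(th,'outer free edge',q(.188,.04),'inner',q(.188,0))
go([*case(0,-.235),.38],-8.4)
E
```

```text
[ 0.55532503 -0.24761421  0.35284755] [-0.48  0.31  0.87 -0.    1.96 -0.33]
1.75 outer free edge ([0.559, -0.353], np.float64(0.226)) inner ([0.565, -0.314], np.float64(0.233))
1.95 outer free edge ([0.554, -0.387], np.float64(0.208)) inner ([0.56, -0.35], np.float64(0.223))
[-0.1749, 0.0173, -0.0289] [0.0009, 0.0002, -0.0011] dist 0.178 yawturn 0.1
```

View pics/v3.png

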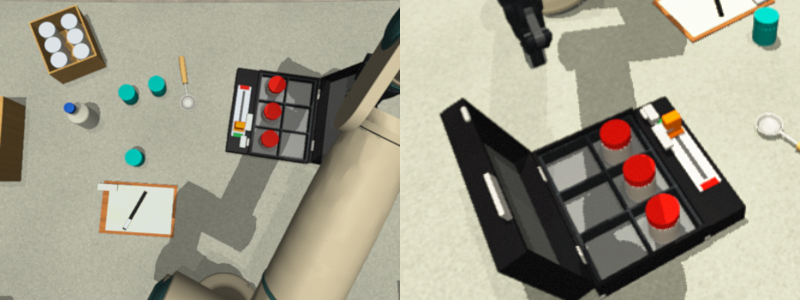

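All three jars stand in cells 3, 4 and 5 (left panel, (278,85), (272,110) and (269,138)). No red jar remains on the table. Next I'll go behind the lid with closed fingers.

Request:
send_rows:
  series:
    - [[-0.1,0.017,-0.03,0,0,0,0],[-0.1,0.017,-0.03,0,0,0,0],[-0.185,0.017,-0.03,0,0,0,0],[-0.185,0.017,-0.03,0,0,0,0],[-0.185,0.017,-0.03,0,0,0,0],[-0.185,0.017,0.05,0,0,0,0],[-0.185,0.017,0.1,0,0,0,0],[-0.185,0.017,0.15,0,0,0,0],[-0.185,0.017,0.165,0,0,0,0],[-0.185,0.017,0.165,0,0,0,0],[-0.185,0.017,0.165,0,0,0,0]]

```text
clock: 22.7
position: [0.549, -0.429, 0.186]
tool_rot: [0.757, 0.654, 0.0, -0.0]
contact_force: [-0.4, -0.5, 1.4]
gripper_width: 0.0002
gripper_force: 0.0
```

```bash
python3 - <<'E'
from h import *
o=ctrl.get_obs();print(o['position'],tocase(o['position']),o['joints'].round(2))
E
```

```text
[ 0.54903831 -0.42896556  0.18603212] [ 0.00110898 -0.24341483] [-0.72  0.57  0.87  0.    1.71 -0.57]
```

Request:
send_rows:
  series:
    - [[0.02,0,0,0,0,0,0],[0.035,0,0,0,0,0,0],[0.05,0,0,0,0,0,0],[0.065,0,0,0,0,0,0],[0.08,0,0,0,0,0,0],[0.09,0,0,0,0,0,0],[0.1,0,0,0,0,0,0],[0.1,0,0,0,0,0,0]]

```text
clock: 23.5
position: [0.5652, -0.3329, 0.1962]
tool_rot: [0.757, 0.653, 0.001, 0.009]
contact_force: [0.9, -3.8, 25.5]
gripper_width: -0.0004
gripper_force: 1.0
```

Request:
send_rows:
  series:
    - [[0.01,0,0,0,0,0,0],[0.025,0,0,0,0,0,0],[0.038,0,0,0,0,0,0],[0.038,0,0,0,0,0,0]]

```text
clock: 23.9
position: [0.5693, -0.2921, 0.1874]
tool_rot: [0.756, 0.654, 0.001, 0.002]
contact_force: [0.0, -0.4, 0.5]
gripper_width: -0.0
gripper_force: 0.0
```

```bash
python3 - <<'E'
from h import *
o=ctrl.get_obs();print(o['position'],tocase(o['position']))
s=snap('scene','v4.png')
E
```

```text
[ 0.56932898 -0.29205662  0.18741274] [ 0.00118191 -0.10501048]
```

View pics/v4.png

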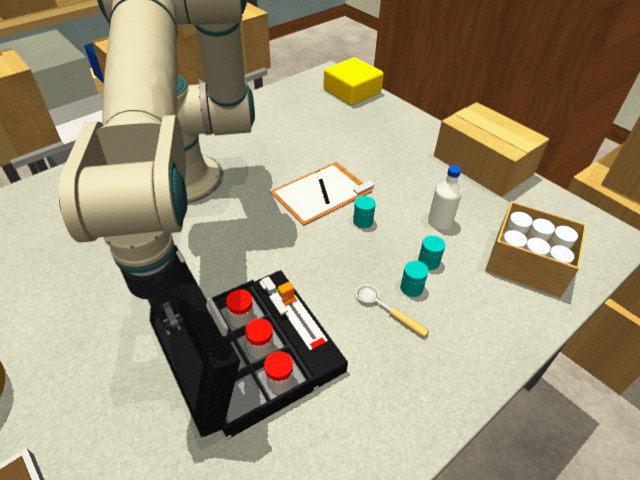

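The lid now stands just past vertical at about (200,340), and the jars are undisturbed. I'll raise 10 mm and continue along the arc.

Request:
send_rows:
  series:
    - [[-0.005,0,-0.01,0,0,0,0],[0.01,0,-0.012,0,0,0,0],[0.025,0,-0.012,0,0,0,0],[0.035,0,-0.012,0,0,0,0],[0.035,0,-0.012,0,0,0,0]]

```text
clock: 24.45
position: [0.5738, -0.2569, 0.197]
tool_rot: [0.756, 0.654, 0.0, -0.0]
contact_force: [-0.5, -0.3, -0.5]
gripper_width: -0.0002
gripper_force: 0.0
```

Request:
send_rows:
  series:
    - [[0.012,0,0.002,0,0,0,0],[0.024,0,0.005,0,0,0,0],[0.036,0,0.01,0,0,0,0],[0.036,0,0.01,0,0,0,0]]

```text
clock: 24.85
position: [0.5789, -0.2209, 0.1863]
tool_rot: [0.756, 0.654, 0.0, -0.001]
contact_force: [1.0, -0.8, -0.3]
gripper_width: 0.0001
gripper_force: 0.0
```

Request:
send_rows:
  series:
    - [[0.015,0,0.006,0,0,0,0],[0.03,0,0.014,0,0,0,0],[0.042,0,0.024,0,0,0,0],[0.055,0,0.034,0,0,0,0],[0.07,0,0.046,0,0,0,0],[0.07,0,0.046,0,0,0,0]]

```text
clock: 25.45
position: [0.5883, -0.1511, 0.1384]
tool_rot: [0.756, 0.654, -0.001, -0.002]
contact_force: [0.1, -0.1, -0.7]
gripper_width: 0.0
gripper_force: 0.0
```

```bash
python3 - <<'E'
from h import *
o=ctrl.get_obs();print(o['position'],tocase(o['position']))
s=snap('scene'); cv2.imwrite('pics/v5.png',cv2.cvtColor(cv2.resize(s[190:440,60:393],(800,600)),4))
E
```

```text
[ 0.58829131 -0.15111224  0.1383723 ] [-0.00064876  0.03719197]
```

View pics/v5.png

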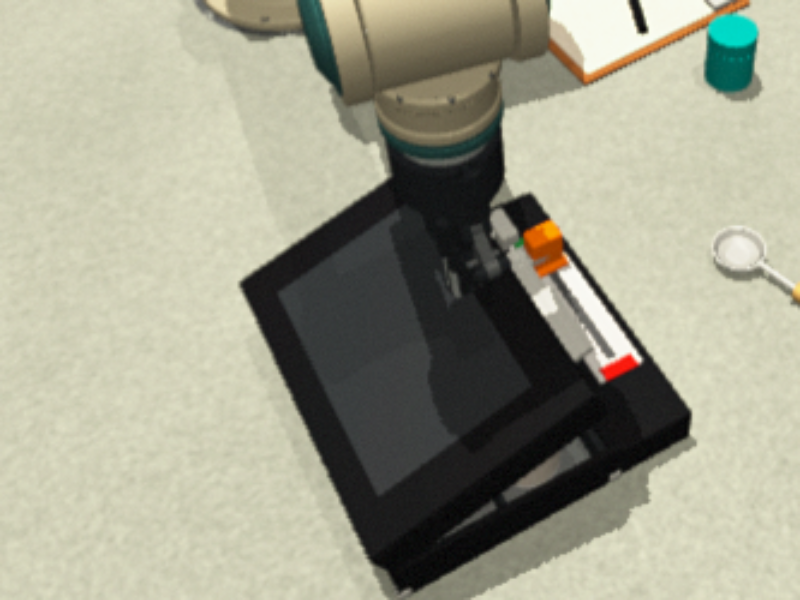

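The lid is ajar at about 0.3 rad with the fingers on its outer face. I'll move to the press point and push down.

Request:
send_rows:
  series:
    - [[0.012,0,-0.006,0,0,0,0],[0.026,0,-0.004,0,0,0,0],[0.032,0,0,0,0,0,0],[0.032,0,0.008,0,0,0,0],[0.032,0,0.016,0,0,0,0],[0.032,0,0.024,0,0,0,0],[0.032,0,0.032,0,0,0,0],[0.032,0,0.038,0,0,0,0],[0.032,0,0.038,0,0,0,0]]

```text
clock: 26.4
position: [0.5929, -0.1224, 0.1016]
tool_rot: [0.757, 0.653, -0.001, -0.001]
contact_force: [0.1, -0.7, 0.1]
gripper_width: 0.0003
gripper_force: 0.0
```

Request:
send_rows:
  series:
    - [[0,0,0.003,0,0,0,0],[0,0,0.006,0,0,0,0],[0,0,0.009,0,0,0,0],[0,0,0.012,0,0,0,0],[0,0,0.012,0,0,0,0]]

```text
clock: 26.9
position: [0.5943, -0.1213, 0.0932]
tool_rot: [0.757, 0.654, 0.001, 0.0]
contact_force: [-3.6, 5.3, 9.7]
gripper_width: -0.0001
gripper_force: 4.6
```

Request:
send_rows:
  series:
    - [[0,0,0.003,0,0,0,0],[0,0,0.005,0,0,0,0],[0,0,0.005,0,0,0,0]]

```text
clock: 27.2
position: [0.5943, -0.1221, 0.0879]
tool_rot: [0.757, 0.653, 0.001, 0.001]
contact_force: [-2.5, 2.7, 8.6]
gripper_width: -0.0003
gripper_force: 4.5
```

Request:
send_rows:
  series:
    - [[0,0,0.002,0,0,0,0],[0,0,0.004,0,0,0,0],[0,0,0.004,0,0,0,0]]

```text
clock: 27.5
position: [0.5946, -0.1221, 0.0877]
tool_rot: [0.757, 0.653, 0.001, 0.001]
contact_force: [-13.4, 6.2, 27.8]
gripper_width: -0.0001
gripper_force: 14.0
```

The fingers stopped at z = 88 mm with 28 N, so the lid is fully shut. I'll lift off, check, and head for the lock.

Request:
send_rows:
  series:
    - [[0,0,-0.03,0,0,0,0],[0,0,-0.08,0,0,0,0.5],[0,0,-0.11,0,0,0,1],[0.07,-0.05,-0.11,0,0,0,1],[0.07,-0.05,-0.11,0,0,0,1],[0.07,-0.05,-0.11,0,0,0,1],[0.07,-0.05,-0.11,0,0,0,1]]

```text
clock: 28.2
position: [0.5543, -0.0455, 0.1922]
tool_rot: [0.757, 0.654, -0.0, 0.0]
contact_force: [-0.5, 0.4, 0.2]
gripper_width: 0.0846
gripper_force: 0.0
```

```bash
python3 - <<'E'
from h import *
o=ctrl.get_obs();print(o['position'])
go([.5475,-.0505,.057],-8.4)
im=snap('wrist');s=snap('scene')
cv2.imwrite('pics/v6.png',cv2.cvtColor(np.hstack([cv2.resize(im,(400,300)),cv2.resize(s[190:440,60:393],(400,300))]),4))
for b in blobs(im,(8,180,120),(19,255,255),200)[1]: print(b,onplane('wrist',b[0],.078,o)[0])
E
```

```text
[ 0.55432383 -0.04553494  0.19221795]
[-0.0058, -0.0061, 0.1352] [0.0002, 0.0004, 0.0004] dist 0.135 yawturn -0.0
([305.0, 223.5], [288, 200, 35, 51, 1650]) [ 0.54915189 -0.04260493  0.078     ]
```

View pics/v6.png

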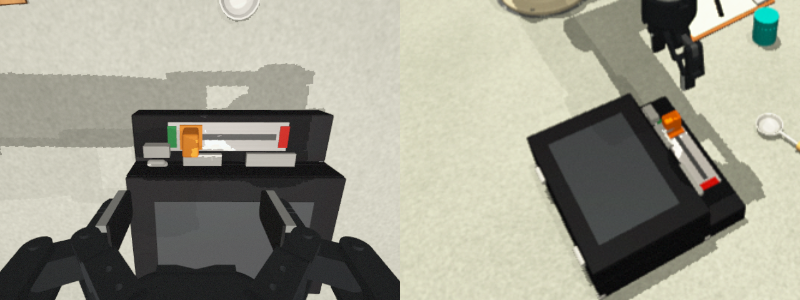

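The lid is flush shut, with its lug at (270,159) and the grip at the green mark (190,140). I'll grip the lock again.

Request:
send_rows:
  series:
    - [[-0.005,-0.006,0.04,0,0,0,0.7],[-0.005,-0.006,0.08,0,0,0,0.7],[-0.005,-0.006,0.115,0,0,0,0.7],[-0.005,-0.006,0.135,0,0,0,0.7],[-0.005,-0.006,0.135,0,0,0,0.7],[-0.005,-0.006,0.135,0,0,0,0],[-0.005,-0.006,0.135,0,0,0,0],[-0.005,-0.006,0.135,0,0,0,0],[-0.005,-0.006,0.135,0,0,0,0]]

```text
clock: 29.2
position: [0.5489, -0.0502, 0.0592]
tool_rot: [0.757, 0.653, 0.001, 0.001]
contact_force: [-1.4, -0.5, 6.3]
gripper_width: 0.0183
gripper_force: 59.8
```

Request:
send_rows:
  series:
    - [[0,0.012,0,0,0,0,0],[0,0.024,0,0,0,0,0],[0,0.036,0,0,0,0,0],[0,0.048,0,0,0,0,0],[0,0.06,0,0,0,0,0],[0,0.072,0,0,0,0,0],[0,0.084,0,0,0,0,0],[0,0.092,0,0,0,0,0],[0,0.092,0,0,0,0,0]]

```text
clock: 30.1
position: [0.6407, -0.0639, 0.0593]
tool_rot: [0.757, 0.653, 0.001, 0.002]
contact_force: [1.8, -1.0, 4.3]
gripper_width: 0.0189
gripper_force: 59.8
```

Stop expected near x = 0.645–0.648. I'll push in small steps until the force rises.

Request:
send_rows:
  series:
    - [[0,0.002,0,0,0,0,0],[0,0.004,0,0,0,0,0],[0,0.006,0,0,0,0,0],[0,0.008,0,0,0,0,0],[0,0.008,0,0,0,0,0]]

```text
clock: 30.6
position: [0.6457, -0.0647, 0.0592]
tool_rot: [0.757, 0.653, -0.001, -0.001]
contact_force: [-12.2, -0.7, 12.7]
gripper_width: 0.0188
gripper_force: 60.8
```

Request:
send_rows:
  series:
    - [[0,0.002,0,0,0,0,0],[0,0.002,0,0,0,0,0],[0,-0.001,0,0,0,0,0],[0,-0.003,0,0,0,0,0.5],[0,-0.003,0,0,0,0,0.7],[0,-0.003,0,0,0,0,0.7],[0,-0.003,-0.05,0,0,0,0.7],[0,-0.003,-0.1,0,0,0,1],[0,-0.003,-0.15,0,0,0,1],[0,-0.003,-0.2,0,0,0,1],[0,-0.003,-0.2,0,0,0,1]]

```text
clock: 31.7
position: [0.6459, -0.0642, 0.2671]
tool_rot: [0.757, 0.653, 0.005, 0.006]
contact_force: [-0.7, 0.1, 1.0]
gripper_width: 0.0855
gripper_force: 0.0
```

```bash
python3 - <<'E'
from h import *
im=snap('wrist');s=snap('scene')
cv2.imwrite('pics/v7.png',cv2.cvtColor(np.hstack([cv2.resize(im,(400,300)),cv2.resize(s[150:440,60:446],(400,300))]),4))
E
```

```text
(no output)
```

View pics/v7.png

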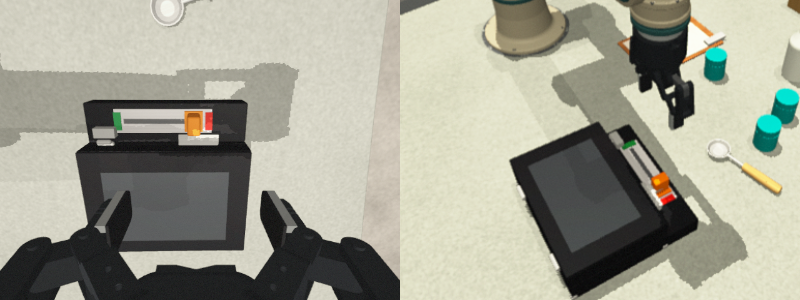

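The grip now sits at the red mark (left panel, (195,122)), the lid is shut, the bystanders look undisturbed and the arm is clear.

```bash
python3 -c "
from cell import ctrl
print(ctrl.finish_job())"
```

```text
the job is handed in; nothing more can be done
None
```

The job is handed in: I slid the lock to its open stop, stood the three red-capped jars upright in cells 3, 4 and 5, pressed the lid fully shut and slid the lock home to its red mark, with the marker, wash bottle and scoop left untouched; the hand-in returned no verdict.

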